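# Reset the bench interlock with its button pair

### The job

Reset the bench interlock with the fingertips: push the sliding guard on the grey panel all the way back by its ridge, then press the two big round buttons fully down together, one fingertip on each, and hold them down for about three seconds before letting both come up again. Never press one big button without the other, leave the small key between them alone, and do not move or pick up the things standing beside the panel. Leave the guard open.

Things in the scene. Friction and masses are not known exactly. Their poses are not given: they have to be found in the camera images.
- panel: Grey reset panel fixed to the worktop, 130 mm (x) by 144 mm (y), aluminium deck 40 mm up. Origin on the worktop below the midpoint between the big buttons; box from x = -45 to +85 mm. Its x points level from front (robot side) to back, y left along the line of buttons, z up. Deck rails 4 mm high run along x at y = +-64.5 mm, with 8 mm high stops at the back.
- button_left_top (a point): Centre of the top face of the left (+y of the panel) big button: grey plastic round cap, 28 mm across, its top 12 mm above the deck (52 mm above the worktop) when up. The two big buttons are 62 mm apart centre to centre, at x = 0, y = +31 and -31 mm of the panel.
- button_right_top (a point): Centre of the top face of the right (-y of the panel) big button; the same size and height as the left.
- small_key_top (a point): Centre of the top of the small round grey key half-way between the big buttons, 12 mm across, its top 6 mm above the deck, 4 mm travel. Not to be pressed.
- guard_ridge (a point): Middle of the upper front edge of the ridge. Guard: aluminium cover like an upturned tray, 44 mm (panel x) by 122 mm (y), top 19 mm above the deck, over both buttons when shut (x = -22 to +22 mm). Black upright ridge on its front edge: 64 mm wide, 6 mm thick, from 59 to 76 mm above the worktop. The guard slides only along panel +x, stays where left, takes about 2 N.
- guard (a joint): How far the guard is slid back, in m: 0 = over the buttons, 0.055 = fully back against its stop, with its front edge 33 mm behind the button centres. It starts between 0 and 0.012.
- button_left (a joint): How far the left big button is pressed, in m: 0 = up, 0.008 = fully down. Spring return: it starts to move at about 0.8 N and takes 3 N to go fully down (6 N for the pair).
- button_right (a joint): The same for the right big button.
- small_key (a joint): How far the small key is pressed, in m: 0 = up, 0.004 = fully down.
- amber_vial: Amber glass vial with a black cap, 28 x 28 x 62 mm, standing loose to the left of the panel. Origin at the centre of its underside.
- conical_tube: White capped centrifuge tube, 20 x 119 x 20 mm, long along its y, lying loose to the right of the panel. Origin at the centre of its underside.
- flask_cap: Loose round blue cap, 32 mm across and 13 mm high, to the left of the panel and nearer the robot than the vial. Origin at the centre of its underside.
Things that resemble listed ones, but are neither listed nor needed, are in the scene too. What is shaped like the panel but purple is not meant.

How it is judged:
On the way, in this order (a step that is already met when the one before it is completed fails the run):
1. the guard is pushed fully back (value of joint guard above 0.05 m), for 0.2 s.
2. both big buttons are pressed fully down by the fingers and held for two seconds (value of joint each of button_left, button_right above 0.006 m and contact force between each of button_left, button_right and the fingers above 0.5 N), for 2 s.
3. both big buttons have come up again (value of joint each of button_left, button_right below 0.001 m), for 0.2 s.
At the end, for the whole second after the job is handed in: The guard is back (more than 48 of 55 mm), both big buttons and the small key are up (within 1 mm), and the vial, tube and cap are within 20 mm of where they stood (all of step 3 and value of joint guard above 0.048 m and value of joint small_key below 0.001 m and distance of each of amber_vial, conical_tube, flask_cap from where it was at the start of the episode below 0.02 m); the robot touches nothing.
It fails at once if one big button is pressed (over 5 mm) while the other is up (under 1 mm) ((value of joint button_left above 0.005 m and value of joint button_right below 0.001 m) or (value of joint button_right above 0.005 m and value of joint button_left below 0.001 m)).
It fails at once if the small key is pressed (over 2 mm) (value of joint small_key above 0.002 m).
It fails at once if the vial, tube or cap is moved by more than 20 mm or lifted, or the vial is knocked over (distance of any of amber_vial, conical_tube, flask_cap from where it was at the start of the episode above 0.02 m or angle between amber_vial's own z axis and vertical above 0.6 rad).
It also fails if it takes over 48 s, if anything falls off the work surface, if the arm or the gripper's body presses on something with over 40 N, if the wrist force passes 120 N, or if a joint passes its speed limit or range.

### The arm

A 6-joint arm with a two-finger parallel gripper is mounted at the origin on a cart in front of the work surface, level with it; the furniture and walls round the work are solid. World frame = base frame: x ahead of the robot, y to its left, z up, the work surface at z = 0. Lengths are in m, angles in rad, forces in N, time in s.
With the tool pointing down it reaches from about 0.35 to 0.8 m from the base axis. Payload 7.3 kg.
Tool frame: the origin (TCP) lies at the very end of the fingers, on their centre line; the grasp point (between the pads) lies 19 mm behind it (bot.grip_point_offset is the distance from the TCP to the grasp point, in m); z points along the fingers, y is the direction in which the jaws open and shut (so a half turn about z gives the same grasp; the last joint's range is limited). The gripper opens to 85 mm and grips with 20 to 120 N. Pads are 22 mm wide; open, the fingers measure 114 mm over their backs; the gripper's body (76 mm by 85 mm) begins 54 mm behind the grasp point. The pads swing forward as they close: fully open they stand 13 mm farther back than shut.
Start: joints at [-1.248, 0.342, 1.524, -0, 1.275, -0.146], TCP at [0.237, -0.468, 0.231] pointing down, gripper open.
Joint ranges: [-2.53, 2.53], [-0.77, 2.02], [0.04, 2.7], [-1, 4.14], [0.28, 2.66], [-3.11, 3.11]. Speed limits (rad/s): [2.57, 2.57, 3.14, 3.14, 3.14, 3.14].

### API

Orientations are given as a unit quaternion [w, x, y, z].
In Python, from workcell import bot gives the robot as it stands.
- The arm moves only by the tool arm_command, never from a script. Its argument "targets" is text: rows parted by semicolons, each of 6 numbers parted by spaces: the shift along the tool's x, y, z each as a share of 0.75 m, from -1 to 1, then the turn, a rotation vector about the tool's x, y, z each as a share of 45 degrees, from -1 to 1. In form: dx dy dz rx ry rz; .... A call has exactly 8 rows; each row shifts and turns the commanded pose from where the row before left it, along the tool's axes as they then stand; what a row does not reach is not made up. A row lasts 1/12 s, in which the tool goes at most 41.7 mm and 7.16 degrees, less where a joint would pass 70% of its speed; a pose out of reach is approached as far as the arm can. A call with a number of a shift or a turn outside -1 to 1 is refused whole. A call with a gripper value outside its range is refused whole. "hand" is the closure, from -1 (fully open) to 1 (shut), set as the call begins (left out, the last holds). The fingers move at their own pace and stop on an object; "newtons" is the grip in N (left out, the last holds). Time passes only in rows, so rows that do not move let the fingers close, or fill a call up. It gives the time, the measured TCP pose, the force and the opening at its end, in the units of the state.
- bot.state(): the state, without advancing time (a new reading comes with each control period).
- bot.grab_frame(name): name is "scene" or "top" or "wrist"; returns a dict with "color" (480x640x3 uint8, red, green, blue), "mtx" (3x3 intrinsics, pixels), "k1" (the pictures are not rectified: a ray, as slopes to the right and down, at radius r is drawn at 1 + k1 r^2 times it, then the intrinsics apply), "R" (3x3) and "t" (3): a world point X has camera coordinates R X + t. Camera axes: x right, y down, z forward; pixel columns grow to the right and rows downward; lengths in m; the calibration is good to about 2 mm. A picture is of the moment at which its call begins. There is no depth.
- bot.finish_job(): hands the job in, once; it reports no verdict.
The state is a dict: "time": time; "joint_positions": joint angles; "qd": joint speeds; "joint_efforts": joint torques, N m; "ee_pos": TCP position; "ee_rot": TCP orientation; "wrist_force": force on the tool from outside, world axes, zero at the start; "moment": the same for the moment, N m; "opening": finger opening in m.
Only numpy, scipy, OpenCV 4.12 (cv2) and the standard library are available. Lean on these libraries where they do the work, as an engineer would, in place of code of your own. Each camera call takes 0.05 s, during which the arm holds its last target.

## Working session

There is one attempt and no reset: what is moved stays moved. The work goes in short steps, Python scripts to look and compute and a tool call to move; the robot and the scene stay as the last step left them, time stands still between calls to the robot, and variables do not carry over. Pictures are saved under pics/ and viewed, and the job is handed in when it is done.

Besides the shell and the picture viewer there is one more tool, called by a JSON object that holds its "api" and its "payload". arm_command: Moves the arm, as the interface text tells. Shift numbers are shares of 0.75 m and turn numbers shares of 45 degrees, none past 1 either way. Its arguments: {"type":"object","properties":{"targets":{"type":"string"},"hand":{"type":"number"},"newtons":{"type":"number"}},"required":["targets"]}

```bash
mkdir -p pics; ls
python3 - <<'E'
from workcell import bot
import cv2,numpy as np,pickle
s=bot.state();print(s)
for n in ["scene","top"]:
    f=bot.grab_frame(n);pickle.dump(f,open(n+".pkl","wb"));cv2.imwrite(f"pics/{n}0.png",f["color"][:,:,::-1]);print(f["mtx"],f["k1"],f["R"],f["t"])
E
```

```text
pics
{'time': 0.0, 'joint_positions': array([-1.24799300e+00,  3.42720373e-01,  1.52500046e+00,  9.25699001e-07,
        1.27543221e+00, -1.45985948e-01]), 'qd': array([ 0.00139103, -0.00084592,  0.00159419,  0.00141814,  0.0008246 ,
        0.0004282 ]), 'joint_efforts': array([-2.82040128e-04, -4.33686161e+01, -2.46019471e+01, -1.41102532e-04,
        7.89452082e-03, -4.78270897e-05]), 'ee_pos': array([ 0.2370958 , -0.46796081,  0.23063297]), 'ee_rot': array([-7.77188171e-04,  9.72654853e-01,  2.32254017e-01, -6.84453271e-05]), 'wrist_force': array([-0.32111964,  0.33608404,  1.30873016]), 'moment': array([ 0.04895923,  0.02779314, -0.04102745]), 'opening': 0.08557056460997628}
[[525.45907528   0.         323.84584961]
 [  0.         525.45907528 247.96356527]
 [  0.           0.           1.        ]] -0.1164869536227782 [[-0.87792884 -0.47835933 -0.02032973]
 [-0.29993203  0.58256715 -0.75541796]
 [ 0.37320466 -0.65710568 -0.65492779]] [0.35858197 0.28846331 0.59711007]
[[441.55205086   0.         314.03891059]
 [  0.         441.55205086 239.95852253]
 [  0.           0.           1.        ]] 0.008373271742426386 [[ 0.02682098 -0.99959785  0.00920693]
 [-0.99936056 -0.0270302  -0.02340579]
 [ 0.02364524 -0.00857328 -0.99968365]] [-0.1898377   0.48165567  0.92210404]
```

View pics/scene0.png

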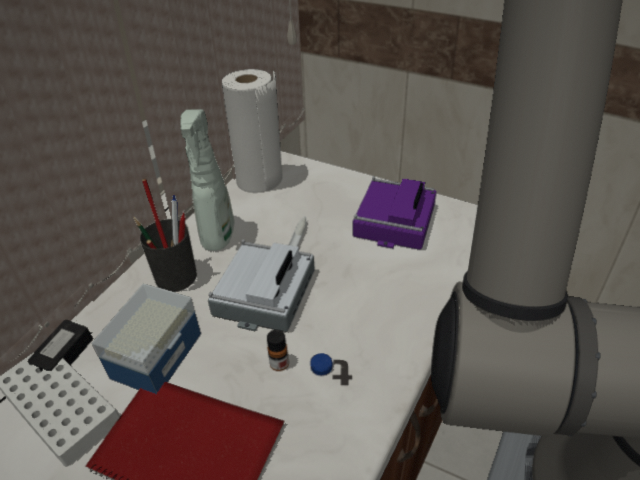

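View pics/top0.png

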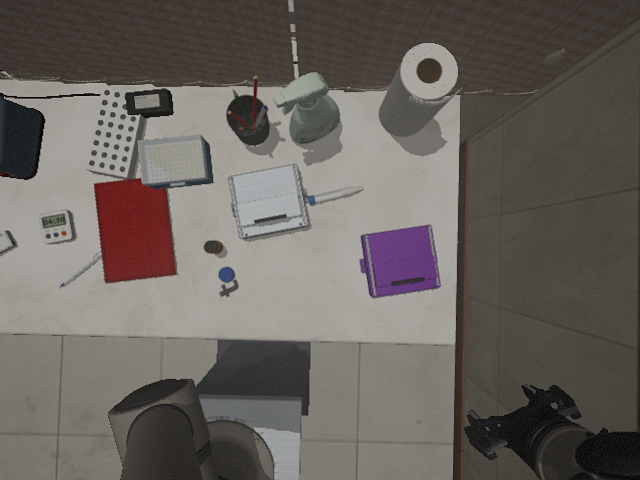

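The scene view shows the grey panel at about (262,285), with the vial at (278,350) and the cap at (321,364). In the top view the panel is centred near (268,202), with its dark ridge at (270,219). The tube is at (335,195), the vial at (213,247), and the purple decoy at (400,262).

```bash
cat > h.py <<'E'
import cv2,numpy as np,pickle
def ray(f,uv):
    uv=np.asarray(uv,float).reshape(-1,2);K=f["mtx"];d=(uv-K[:2,2])/[K[0,0],K[1,1]]
    p=d.copy()
    for _ in range(20): p=d/(1+f["k1"]*(p**2).sum(1,keepdims=True))
    D=np.c_[p,np.ones(len(p))]@f["R"]; return -f["R"].T@f["t"],D
def plane(f,uv,z):
    C,D=ray(f,uv); return C+D*((z-C[2])/D[:,2])[:,None]
def proj(f,X):
    X=np.asarray(X,float).reshape(-1,3)@f["R"].T+f["t"];s=X[:,:2]/X[:,2:];s=s*(1+f["k1"]*(s**2).sum(1,keepdims=True))
    return s*[f["mtx"][0,0],f["mtx"][1,1]]+f["mtx"][:2,2]
def tri(f,a,g,b):
    C1,d1=ray(f,a);C2,d2=ray(g,b);A=np.c_[d1[0],-d2[0]];t=np.linalg.lstsq(A,C2-C1,rcond=None)[0]
    p,q=C1+t[0]*d1[0],C2+t[1]*d2[0];return (p+q)/2,np.linalg.norm(p-q)
E
python3 - <<'E'
from h import *
t=pickle.load(open("top.pkl","rb"));s=pickle.load(open("scene.pkl","rb"))
c=t["color"][155:250,220:320];cv2.imwrite("pics/topz.png",cv2.resize(c,None,fx=6,fy=6,interpolation=cv2.INTER_CUBIC)[:,:,::-1])
c=s["color"][215:340,200:330];cv2.imwrite("pics/scz.png",cv2.resize(c,None,fx=4.6,fy=4.6,interpolation=cv2.INTER_CUBIC)[:,:,::-1])
for n,f,(x0,y0,x1,y1) in [("top",t,(235,205,300,232)),("scene",s,(240,230,310,310))]:
    g=cv2.cvtColor(f["color"],cv2.COLOR_RGB2GRAY)[y0:y1,x0:x1]
    m=(g<60).astype(np.uint8);k,l,st,ce=cv2.connectedComponentsWithStats(m)
    for i in range(1,k):
        if st[i,4]>30:
            pts=np.argwhere(l==i)[:,::-1].astype(np.float32)+[x0,y0];r=cv2.minAreaRect(pts.astype(np.float32));print(n,st[i],ce[i]+[x0,y0],r,cv2.boxPoints(r).tolist())
E
```

```text
top [20 10 31  8 73] [269.65753425 218.39726027] ((269.9693908691406, 218.3391876220703), (2.3389015197753906, 30.779937744140625), 79.2156982421875) [[254.63241577148438, 220.07003784179688], [284.8687438964844, 214.31072998046875], [285.3063659667969, 216.60833740234375], [255.07003784179688, 222.36764526367188]]
scene [ 36  21  17  34 237] [284.23206751 267.92827004] ((285.0311584472656, 268.3166198730469), (9.29411792755127, 35.235294342041016), 28.07248878479004) [[272.6401672363281, 281.67474365234375], [289.2214660644531, 250.58477783203125], [297.4221496582031, 254.95849609375], [280.8408508300781, 286.0484619140625]]
scene [ 50  37  20  43 239] [301.0292887 291.041841 ] ((302.0979309082031, 289.1546325683594), (5.990542888641357, 46.096717834472656), 23.96249008178711) [[289.9999694824219, 309.0], [308.7216491699219, 266.87628173828125], [314.1958923339844, 269.30926513671875], [295.4742126464844, 311.4329833984375]]
```

View pics/topz.png

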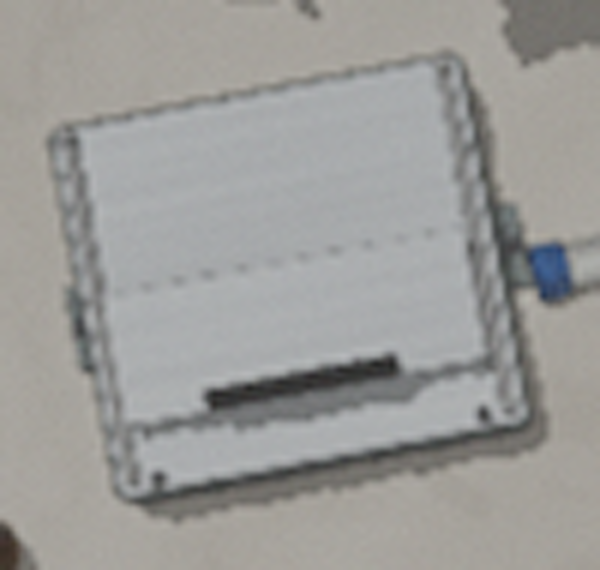

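View pics/scz.png

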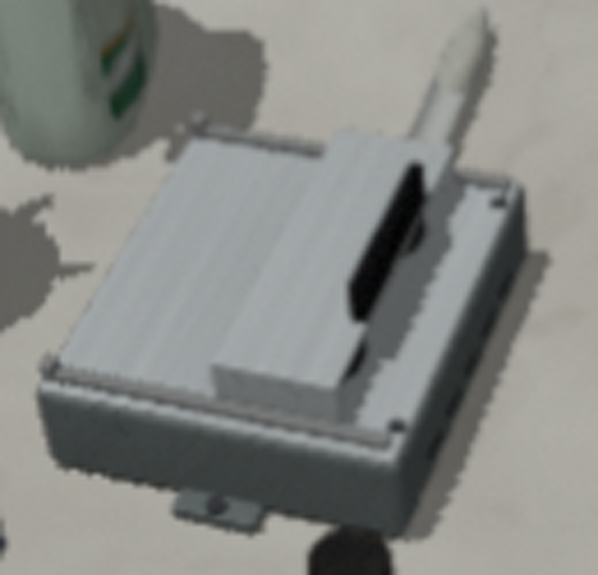

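The zooms show the guard nearly shut, with the ridge in the top view running from (254.5,221) to (286,215.5). The deck corners in the top zoom are at about (122,497), (528,418), (455,55) and (52,132).

Run:
```python
from h import *
t=pickle.load(open("top.pkl","rb"));s=pickle.load(open("scene.pkl","rb"))
f=lambda p:(np.array(p)+.5)/6-.5+[220,155]
FL,FR,BR,BL=plane(t,f([[120,497],[528,420],[458,55],[50,132]]),.041)
print(FL,FR,BR,BL,np.linalg.norm(FL-FR),np.linalg.norm(BL-BR),np.linalg.norm(FL-BL),np.linalg.norm(FR-BR))
yv=(FL-FR)+(BL-BR);th=np.arctan2(-yv[0],yv[1]);xv2=(BL-FL)+(BR-FR);th2=np.arctan2(xv2[1],xv2[0])
c=(FL+FR+BL+BR)/4;th=(th+th2*1)/2;ex=np.array([np.cos(th),np.sin(th),0]);ey=np.array([-ex[1],ex[0],0])
O=c-.02*ex;O[2]=0;print("yaws",th,th2,"O",O)
# ridge
r=plane(t,f([[205,402],[397,365]]),.076);print("ridge top front/ends",r,np.linalg.norm(r[0]-r[1]))
d=r-O;print("ridge panel xy",np.c_[d@ex,d@ey])
# scene cross-check
for n,p in dict(FL=(-.045,.072,.04),FR=(-.045,-.072,.04),BL=(.085,.072,.04),BR=(.085,-.072,.04),ridgeL=(-.022+.005,.032,.076),ridgeR=(-.017,-.032,.076)).items():
    X=O+p[0]*ex+p[1]*ey+[0,0,p[2]];q=proj(s,X)[0];print(n,X,((q-[200,215]+.5)*4.6-.5).round(),((proj(t,X)[0]-[220,155]+.5)*6-.5).round())
print("scene plane pts",plane(s,np.array([[402,460],[522,190],[42,385]])/4.6+[199.6,214.6],.04))
np.savez("panel.npz",O=O,th=th)
hs=cv2.cvtColor(t["color"],cv2.COLOR_RGB2HSV)
print("vial",plane(t,[[210,245]],.062),"cap",plane(t,[[227,275]],.013))
```

```text
[ 0.48684586 -0.02589417  0.041     ] [ 0.51657585 -0.16258962  0.041     ] [ 0.63961275 -0.13553804  0.041     ] [0.609515   0.00146799 0.041     ] 0.13989109559407517 0.14027304838181656 0.12568374918970537 0.1259756614480097
yaws 0.216571994147156 0.21794126976520242 O [ 0.54360457 -0.08493612  0.        ]
ridge top front/ends [[ 0.51751186 -0.05803325  0.076     ]
 [ 0.53123736 -0.11986171  0.076     ]] 0.06333362296719089
ridge panel xy [[-0.01970221  0.03188129]
 [-0.01958322 -0.03145222]]
FL [ 0.4841842  -0.02428779  0.04      ] [397. 464.] [115. 505.]
FR [ 0.51512735 -0.16492392  0.04      ] [528. 175.] [535. 425.]
BL [0.61114738 0.003647   0.04      ] [ 28. 386.] [ 44. 128.]
BR [ 0.64209053 -0.13698913  0.04      ] [196. 116.] [463.  48.]
ridgeL [ 0.52012544 -0.05733666  0.076     ] [348. 282.] [203. 394.]
ridgeR [ 0.53387795 -0.1198416   0.076     ] [412. 157.] [397. 357.]
scene plane pts [[ 0.4835586  -0.026558    0.04      ]
 [ 0.51308575 -0.15668138  0.04      ]
 [ 0.60705689  0.00113861  0.04      ]]
vial [[0.46979531 0.02847247 0.062     ]] cap [[0.40866668 0.00228003 0.013     ]]
```

{"api": "arm_command", "payload": {"targets": "0 0 0 0 0 0.107; 0 0 0 0 0 0.107; 0 0 0 0 0 0.107; 0.035 -0.033 0 0 0 0; 0.035 -0.033 0 0 0 0; 0.035 -0.033 0 0 0 0; 0.035 -0.033 0 0 0 0; 0.035 -0.033 0 0 0 0", "hand": 1, "newtons": 20}}

```text
time: 0.77
ee_pos: [0.3392, -0.3177, 0.231]
ee_rot: [-0.0, 0.994, 0.108, -0.0]
wrist_force: [0.8, -1.3, -0.2]
opening: -0.0
```

{"api": "arm_command", "payload": {"targets": "0.035 -0.033 0.01 0 0 0; 0.035 -0.033 0.01 0 0 0; 0.035 -0.033 0.02 0 0 0; 0.035 -0.033 0.02 0 0 0; 0.035 -0.033 0.02 0 0 0; 0.03 -0.03 0.02 0 0 0; 0 0 0 0 0 0; 0 0 0 0 0 0"}}

```text
time: 1.43
ee_pos: [0.4574, -0.1417, 0.1552]
ee_rot: [-0.001, 0.994, 0.11, -0.001]
wrist_force: [-0.2, -0.5, 0.2]
opening: -0.0003
```

```bash
cat >> h.py <<'E'
from scipy.spatial.transform import Rotation as Ro
def where(bot,tgt=None):
    s=bot.state();P=np.load("panel.npz");O,th=P["O"],float(P["th"]);W=Ro.from_euler("z",th).as_matrix()
    q=s["ee_rot"];T=Ro.from_quat([q[1],q[2],q[3],q[0]]).as_matrix()
    print("t",s["time"],"panel xyz",((s["ee_pos"]-O)@W).round(4),"F(panel)",(s["wrist_force"]@W).round(2),"M",s["moment"].round(2),"open",round(s["opening"],4))
    print("tool in panel",(W.T@T).round(3).tolist())
    D=W@np.diag([1,-1,-1]);e=Ro.from_matrix(T.T@D).as_rotvec();print("turn to go shares",(e/(np.pi/4)).round(4))
    if tgt is not None: print("shift shares",(T.T@(O+W@np.array(tgt)-s["ee_pos"])/.75).round(4))
E
python3 - <<'E'
from workcell import bot
from h import *
where(bot,[-.051,0,.12])
for n in ["scene","wrist"]:
    f=bot.grab_frame(n);pickle.dump(f,open(n+"1.pkl","wb"));cv2.imwrite(f"pics/{n}1.png",f["color"][:,:,::-1])
E
```

```text
t 1.4333 panel xyz [-0.0964 -0.037   0.1552] F(panel) [-0.31 -0.45  0.19] M [ 0.02  0.01 -0.04] open -0.0003
tool in panel [[1.0, 0.004, -0.002], [0.004, -1.0, 0.002], [-0.002, -0.002, -1.0]]
turn to go shares [-0.0019  0.0028  0.0048]
shift shares [ 0.0608 -0.049   0.0469]
```

View pics/scene1.png

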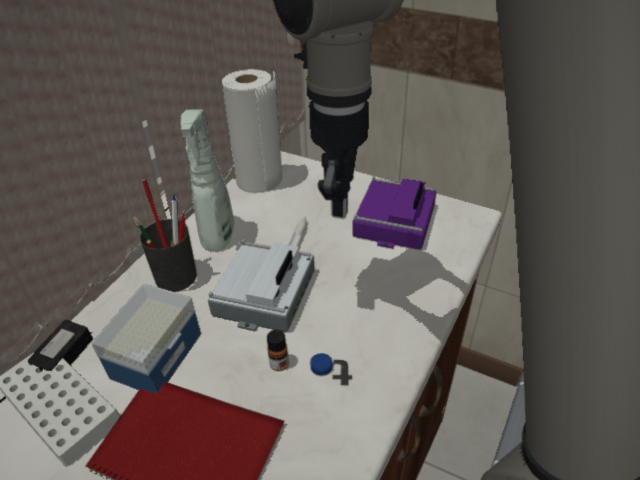

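View pics/wrist1.png

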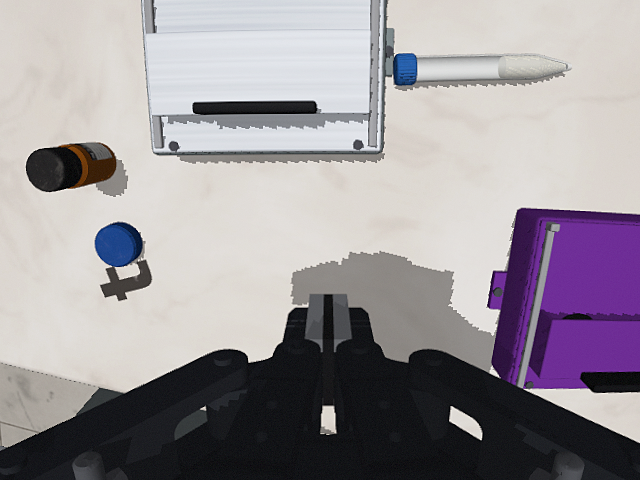

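The scene view shows the shut gripper tip at about (338,213), above the bench and short of the panel. The wrist view shows the ridge from (193,108) to (316,107), level in the image so the yaw is right, and the fingertips at about (328,296).

Run:
```python
from workcell import bot
from h import *
P=np.load("panel.npz");O,th=P["O"],float(P["th"]);W=Ro.from_euler("z",th).as_matrix()
w=pickle.load(open("wrist1.pkl","rb"));s=pickle.load(open("scene1.pkl","rb"))
where(bot,[-.051,0,.115]);p=bot.state()["ee_pos"]
T=W@np.diag([1,-1,-1])
for o in [(0,0,0),(.011,0,0),(-.011,0,0),(.011,0,.013)]: print(o,proj(w,p+T@o),proj(s,p+T@o))
g=lambda uv,z:(plane(w,uv,z)-O)@W
print("ridge top edge",g([[193,102],[316,101]],.076),"bottom front",g([[194,114],[316,113]],.059))
print("deck front corners",g([[151,152],[384,152]],.041))
```

```text
t 1.5333 panel xyz [-0.0968 -0.039   0.1564] F(panel) [ 0.3  -0.53  0.25] M [-0.    0.04  0.01] open 0.0004
tool in panel [[1.0, 0.0, -0.0], [0.0, -1.0, -0.0], [-0.0, 0.0, -1.0]]
turn to go shares [0.0005 0.0003 0.0005]
shift shares [ 0.0611 -0.052   0.0552]
(0, 0, 0) [[329.55114834 317.94589169]] [[339.48408942 212.94375032]]
(0.011, 0, 0) [[329.64848654 290.24166361]] [[332.15824489 211.7841308 ]]
(-0.011, 0, 0) [[329.45655654 344.45126243]] [[346.85578337 214.11238838]]
(0.011, 0, 0.013) [[329.52972062 277.86731339]] [[332.24812069 218.86834646]]
ridge top edge [[-0.01551268  0.03085318  0.076     ]
 [-0.01557484 -0.03214878  0.076     ]] bottom front [[-0.02091877  0.03599146  0.059     ]
 [-0.02091086 -0.0316542   0.059     ]]
deck front corners [[-0.0423301   0.06997416  0.041     ]
 [-0.04287379 -0.07203444  0.041     ]]
```

{"api": "arm_command", "payload": {"targets": "0.015 -0.013 0.012 0 0 0; 0.015 -0.013 0.012 0 0 0; 0.015 -0.013 0.012 0 0 0; 0.016 -0.013 0.012 0 0 0; 0 0 0.018 0 0 0; 0 0 0.018 0 0 0; 0 0 0.018 0 0 0; 0 0 0.018 0 0 0"}}

```text
time: 2.2
ee_pos: [0.4939, -0.0972, 0.0665]
ee_rot: [0.0, 0.994, 0.107, 0.001]
wrist_force: [0.1, -0.7, -0.5]
opening: -0.0
```

Run:
```python
from workcell import bot
from h import *
f=bot.grab_frame("wrist");cv2.imwrite("pics/wrist2.png",f["color"][:,:,::-1])
where(bot,[-.033,0,.066])
```

```text
t 2.25 panel xyz [-0.0525 -0.0005  0.0641] F(panel) [-1.37 -0.35 -1.43] M [0.05 0.05 0.02] open 0.0002
tool in panel [[1.0, -0.002, -0.002], [-0.002, -1.0, 0.001], [-0.002, -0.001, -1.0]]
turn to go shares [-0.0014  0.0029 -0.0029]
shift shares [ 0.026  -0.0007 -0.0026]
```

View pics/wrist2.png

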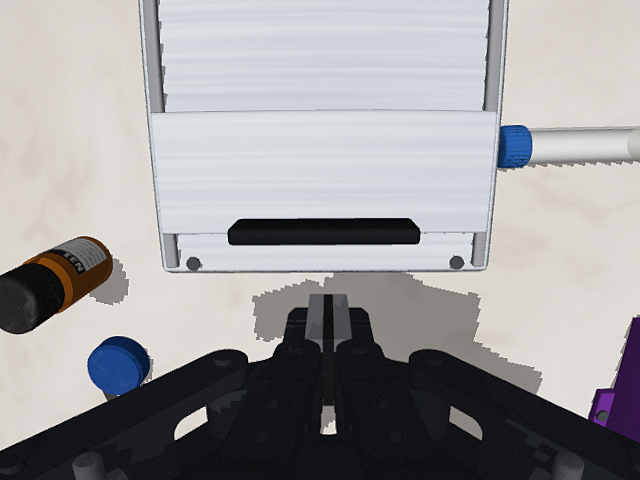

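The wrist view shows the fingertips at (328,296), centred on the ridge, which spans 229–420 at row 231. The gap ahead is clear, so I'll push now.

{"api": "arm_command", "payload": {"targets": "0.01 0 0 0 0 0; 0.01 0 0 0 0 0; 0.01 0 0 0 0 0; 0.01 0 0 0 0 0; 0.01 0 0 0 0 0; 0.01 0 0 0 0 0; 0.01 0 0 0 0 0; 0.01 0 0 0 0 0"}}

```text
time: 2.92
ee_pos: [0.5532, -0.0823, 0.0665]
ee_rot: [0.0, 0.994, 0.108, 0.0]
wrist_force: [-1.0, -1.4, 1.9]
opening: -0.0001
```

Run:
```python
from workcell import bot
from h import *
f=bot.grab_frame("wrist");cv2.imwrite("pics/wrist3.png",f["color"][:,:,::-1])
where(bot,[.022,0,.065])
```

```text
t 2.9667 panel xyz [0.0113 0.0004 0.0665] F(panel) [ 0.8   0.26 -0.13] M [ 0.   -0.04 -0.03] open 0.0001
tool in panel [[1.0, 0.0, 0.002], [0.0, -1.0, -0.0], [0.002, 0.0, -1.0]]
turn to go shares [ 0.0006 -0.0021  0.0006]
shift shares [0.0143 0.0006 0.002 ]
```

View pics/wrist3.png

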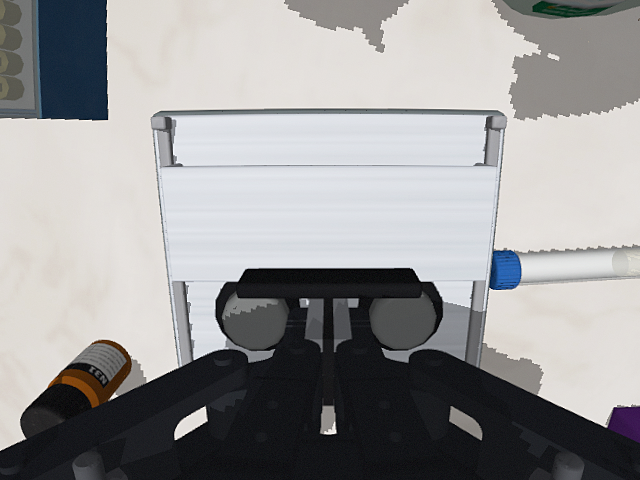

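The guard is sliding, and both buttons now show at (253,318) and (405,318).

{"api": "arm_command", "payload": {"targets": "0.004 0 0 0 0 0; 0.004 0 0 0 0 0; 0.003 0 0 0 0 0; 0.002 0 0 0 0 0; 0.002 0 0 0 0 0; 0.002 0 0 0 0 0; 0.001 0 0 0 0 0; 0 0 0 0 0 0"}}

```text
time: 3.63
ee_pos: [0.5655, -0.0796, 0.0662]
ee_rot: [-0.0, 0.994, 0.108, -0.0]
wrist_force: [-2.1, 1.0, 0.0]
opening: -0.0
```

Run:
```python
from workcell import bot
from h import *
where(bot,[.022,0,.065])
f=bot.grab_frame("wrist");cv2.imwrite("pics/wrist4.png",f["color"][:,:,::-1])
```

```text
t 3.6333 panel xyz [0.0226 0.0005 0.0662] F(panel) [-1.86  1.42  0.04] M [ 0.08  0.3  -0.01] open -0.0
tool in panel [[1.0, 0.0, -0.0], [0.0, -1.0, 0.0], [-0.0, -0.0, -1.0]]
turn to go shares [-0.0002  0.0004  0.0001]
shift shares [-0.0007  0.0007  0.0015]
```

View pics/wrist4.png

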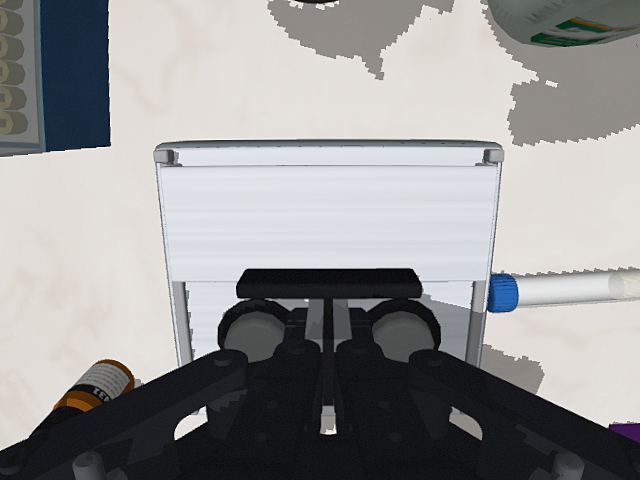

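{"api": "arm_command", "payload": {"targets": "0.001 0 0 0 0 0; 0.001 0 0 0 0 0; 0.001 0 0 0 0 0; 0.001 0 0 0 0 0; 0 0 0 0 0 0; 0 0 0 0 0 0; 0 0 0 0 0 0; 0 0 0 0 0 0"}}

```text
time: 4.35
ee_pos: [0.5657, -0.0795, 0.0661]
ee_rot: [-0.0, 0.994, 0.108, -0.003]
wrist_force: [-11.7, -1.8, 6.5]
opening: 0.0001
```

Run:
```python
from workcell import bot
from h import *
where(bot)
```

```text
t 4.35 panel xyz [0.0227 0.0005 0.0661] F(panel) [-11.83   0.74   6.45] M [-0.42  1.9  -0.04] open 0.0001
tool in panel [[1.0, 0.0, -0.006], [0.0, -1.0, 0.001], [-0.006, -0.001, -1.0]]
turn to go shares [-0.0013  0.0078  0.0003]
```

The guard is against its stop: the force rises to 12 N with no further motion. Next I back off, rise, and set the finger spacing.

{"api": "arm_command", "payload": {"targets": "-0.01 0 0 0 0 0; -0.012 0 0 0 0 0; -0.012 0 -0.01 0 0 0; 0 0 -0.02 0 0 0; 0 0 -0.02 0 0 0; 0 0 -0.02 0 0 0; 0 0 0 0 0 0; 0 0 0 0 0 0", "hand": -0.11}}

```text
time: 5.02
ee_pos: [0.544, -0.0848, 0.1199]
ee_rot: [0.001, 0.994, 0.108, 0.001]
wrist_force: [-1.2, -0.3, -0.7]
opening: 0.0476
```

Run:
```python
from workcell import bot
from h import *
where(bot,[0,0,.07])
for n in ["scene","wrist"]:
    f=bot.grab_frame(n);pickle.dump(f,open(n+"5.pkl","wb"));cv2.imwrite(f"pics/{n}5.png",f["color"][:,:,::-1])
```

```text
t 5.0167 panel xyz [0.0004 0.     0.1199] F(panel) [-1.21 -0.06 -0.7 ] M [-0.01  0.01 -0.01] open 0.0476
tool in panel [[1.0, -0.0, 0.003], [-0.0, -1.0, -0.001], [0.003, 0.001, -1.0]]
turn to go shares [ 0.0018 -0.0032 -0.0001]
shift shares [-0.0007 -0.      0.0665]
```

View pics/wrist5.png

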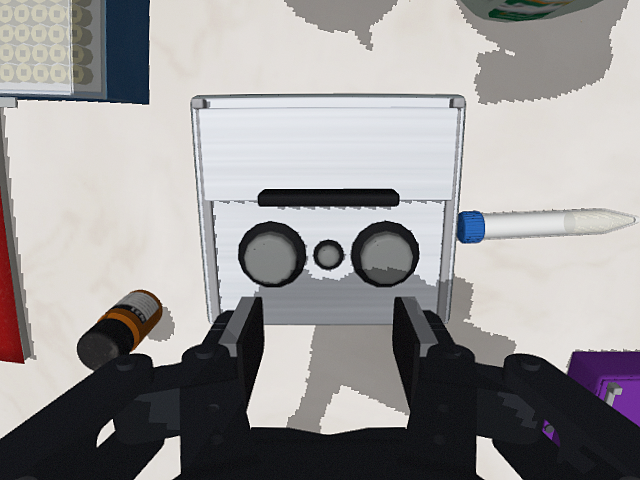

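View pics/scene5.png

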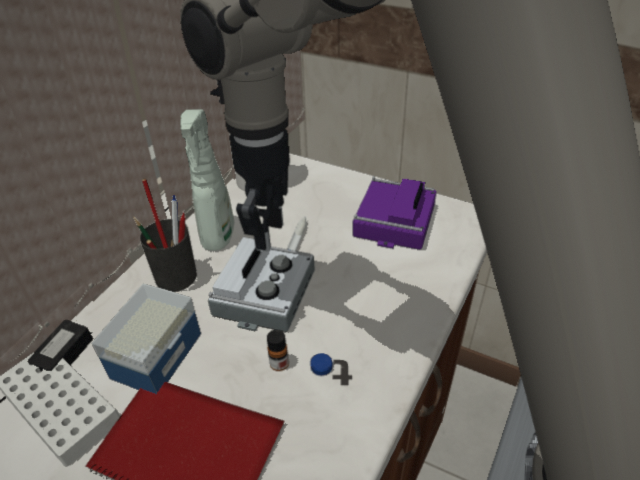

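The wrist view shows the guard open and both big buttons up, at about (272,255) and (386,253), with the small key at (329,255). The finger ends are at about columns 240–262 and 394–418, row 298.

Run:
```python
from h import *
P=np.load("panel.npz");O,th=P["O"],float(P["th"]);W=Ro.from_euler("z",th).as_matrix()
w=pickle.load(open("wrist5.pkl","rb"))
g=lambda uv,z:((plane(w,uv,z)-O)@W).round(4).tolist()
hsv=cv2.cvtColor(w["color"],cv2.COLOR_RGB2GRAY)
for c in [(272,255),(386,253)]:
    x0,y0=c[0]-40,c[1]-40;r=hsv[y0:y0+80,x0:x0+80]
    m=((r<45)).astype(np.uint8)
    cs=max(cv2.findContours(m,cv2.RETR_EXTERNAL,cv2.CHAIN_APPROX_NONE)[0],key=cv2.contourArea);(a,b),rad=cv2.minEnclosingCircle(cs);print("bezel",a+x0,b+y0,rad,g([[a+x0,b+y0]],.042))
print("proj of tops",proj(w,[O+W@np.array([0,y,z]) for y,z in[(.031,.052),(-.031,.052),(0,.046)]]).round(1))
print("tips at z=.120..",g([[240,297],[262,298],[394,298],[418,297]],.12),g([[240,297],[262,298],[394,298],[418,297]],.124))
v=cv2.resize(w["color"][200:380,200:460],None,fx=3,fy=3,interpolation=cv2.INTER_CUBIC);cv2.imwrite("pics/w5z.png",v[:,:,::-1])
```

```text
bezel 271.5 254.2931022644043 34.09112548828125 [[0.0009, 0.031, 0.042]]
bezel 384.3091621398926 253.4980926513672 34.137229919433594 [[0.0013, -0.0307, 0.042]]
proj of tops [[269.1 261.4]
 [387.3 261.4]
 [328.2 258.1]]
tips at z=.120.. [[0.0082, 0.0322, 0.12], [0.0079, 0.0241, 0.12], [0.0079, -0.0239, 0.12], [0.0082, -0.0326, 0.12]] [[0.0099, 0.0313, 0.124], [0.0095, 0.0235, 0.124], [0.0095, -0.0232, 0.124], [0.0099, -0.0317, 0.124]]
```

View pics/w5z.png

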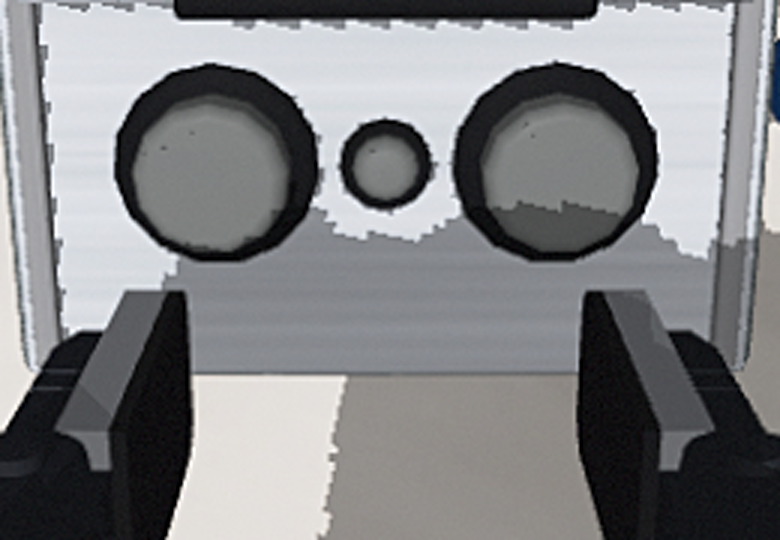

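{"api": "arm_command", "payload": {"targets": "0 0 0.014 0 0 0; 0 0 0.014 0 0 0; 0 0 0.014 0 0 0; 0 0 0.014 0 0 0; 0 0 0.014 0 0 0; 0 0 0.01 0 0 0; 0 0 0 0 0 0; 0 0 0 0 0 0", "hand": -0.263}}

```text
time: 5.78
ee_pos: [0.5434, -0.0845, 0.0582]
ee_rot: [-0.0, 0.994, 0.108, -0.001]
wrist_force: [-0.1, -0.7, 0.2]
opening: 0.054
```

Run:
```python
from workcell import bot
from h import *
where(bot,[0.0005,0,.052])
for n in ["scene","wrist"]:
    f=bot.grab_frame(n);pickle.dump(f,open(n+"6.pkl","wb"));c=f["color"]
    c=c[180:480,120:540] if n=="wrist" else cv2.resize(c[200:320,200:340],None,fx=4,fy=4,interpolation=cv2.INTER_CUBIC)
    cv2.imwrite(f"pics/{n}6.png",c[:,:,::-1])
```

```text
t 5.7833 panel xyz [-0.0001  0.0005  0.0582] F(panel) [-0.26 -0.69  0.21] M [-0.02 -0.04 -0.01] open 0.054
tool in panel [[1.0, 0.0, -0.001], [0.0, -1.0, 0.0], [-0.001, -0.0, -1.0]]
turn to go shares [-0.0006  0.0013  0.0001]
shift shares [0.0008 0.0007 0.0082]
```

View pics/wrist6.png

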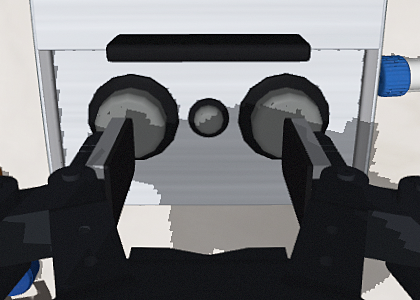

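View pics/scene6.png

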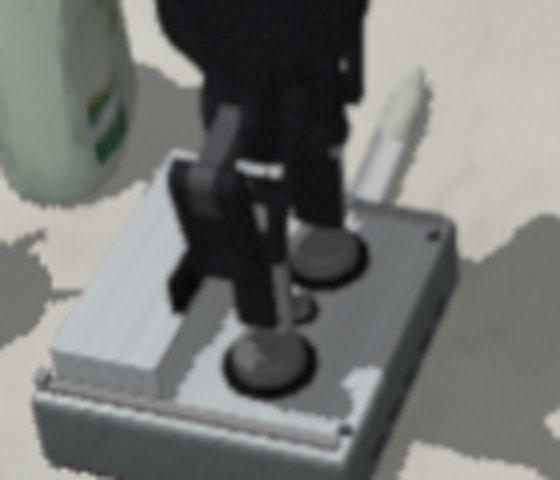

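Both views show the fingertips straight above the two caps, well clear of the small key. I'll descend slowly to contact.

{"api": "arm_command", "payload": {"targets": "0.001 0.001 0.002 0 0 0; 0 0 0.002 0 0 0; 0 0 0.002 0 0 0; 0 0 0.002 0 0 0; 0 0 0.002 0 0 0; 0 0 0.002 0 0 0; 0 0 0 0 0 0; 0 0 0 0 0 0"}}

```text
time: 6.55
ee_pos: [0.5444, -0.0851, 0.0497]
ee_rot: [-0.0, 0.994, 0.108, -0.0]
wrist_force: [-0.5, 0.2, 0.3]
opening: 0.0537
```

Run:
```python
from workcell import bot
from h import *
where(bot)
f=bot.grab_frame("wrist");cv2.imwrite("pics/wrist7.png",f["color"][180:480,120:540,::-1])
```

```text
t 6.55 panel xyz [ 0.0008 -0.0003  0.0497] F(panel) [-0.48  0.35  0.31] M [-0.01  0.06  0.03] open 0.0537
tool in panel [[1.0, 0.0, -0.0], [0.0, -1.0, 0.0], [-0.0, -0.0, -1.0]]
turn to go shares [-0.0001  0.0003  0.0002]
```

View pics/wrist7.png

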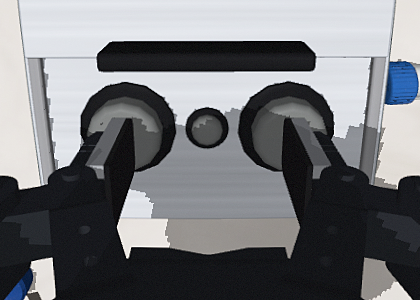

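The tips are just above the caps and there is no force yet. Continuing.

{"api": "arm_command", "payload": {"targets": "0 0 0.0015 0 0 0; 0 0 0.0015 0 0 0; 0 0 0.0015 0 0 0; 0 0 0.0015 0 0 0; 0 0 0.001 0 0 0; 0 0 0.001 0 0 0; 0 0 0 0 0 0; 0 0 0 0 0 0"}}

```text
time: 7.27
ee_pos: [0.5447, -0.0851, 0.044]
ee_rot: [0.0, 0.994, 0.108, 0.0]
wrist_force: [-0.1, 0.7, 3.5]
opening: 0.0536
```

Run:
```python
from workcell import bot
from h import *
where(bot)
f=bot.grab_frame("wrist");cv2.imwrite("pics/wrist8.png",f["color"][180:480,120:540,::-1])
```

```text
t 7.2667 panel xyz [ 0.001  -0.0004  0.044 ] F(panel) [0.04 0.71 3.5 ] M [0.01 0.05 0.  ] open 0.0536
tool in panel [[1.0, 0.0, 0.0], [0.0, -1.0, -0.0], [0.0, 0.0, -1.0]]
turn to go shares [ 0.0004 -0.0005  0.0001]
```

View pics/wrist8.png

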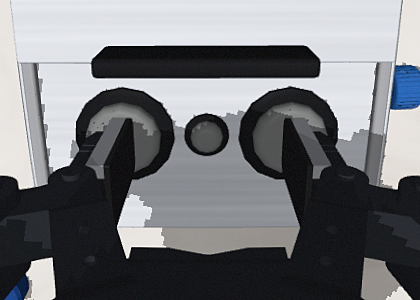

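Wrist force is 3.5 N and the moment is near zero, so both buttons are going down evenly. I'll go on to the bottom with a little over-travel.

{"api": "arm_command", "payload": {"targets": "0 0 0.0015 0 0 0; 0 0 0.0015 0 0 0; 0 0 0.0015 0 0 0; 0 0 0.0015 0 0 0; 0 0 0.0015 0 0 0; 0 0 0.0015 0 0 0; 0 0 0.0005 0 0 0; 0 0 0 0 0 0"}}

```text
time: 7.98
ee_pos: [0.5448, -0.0852, 0.0398]
ee_rot: [0.001, 0.994, 0.108, 0.001]
wrist_force: [-9.1, 1.2, 31.7]
opening: 0.0541
```

Run:
```python
from workcell import bot
from h import *
where(bot)
f=bot.grab_frame("wrist");cv2.imwrite("pics/wrist9.png",f["color"][180:480,120:540,::-1])
```

```text
t 7.9833 panel xyz [ 0.0011 -0.0005  0.0398] F(panel) [-8.63  3.18 31.67] M [ 0.39  1.54 -0.02] open 0.0541
tool in panel [[1.0, 0.0, 0.002], [0.0, -1.0, -0.001], [0.002, 0.001, -1.0]]
turn to go shares [ 0.0015 -0.002   0.0004]
```

View pics/wrist9.png

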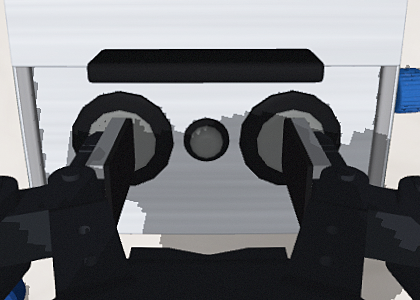

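The buttons are bottomed at 31.7 N. Taking out the lever effect of the side force, the moment puts about 18 N on one and 13 N on the other. Both are far above the 3 N needed, so I'll hold.

{"api": "arm_command", "payload": {"targets": "0 0 -0.0005 0 0 0; 0 0 0 0 0 0; 0 0 0 0 0 0; 0 0 0 0 0 0; 0 0 0 0 0 0; 0 0 0 0 0 0; 0 0 0 0 0 0; 0 0 0 0 0 0"}}

```text
time: 8.7
ee_pos: [0.5448, -0.0852, 0.0399]
ee_rot: [0.0, 0.994, 0.108, 0.001]
wrist_force: [-8.3, 1.3, 28.9]
opening: 0.0543
```

{"api": "arm_command", "payload": {"targets": "0 0 0 0 0 0; 0 0 0 0 0 0; 0 0 0 0 0 0; 0 0 0 0 0 0; 0 0 0 0 0 0; 0 0 0 0 0 0; 0 0 0 0 0 0; 0 0 0 0 0 0"}}

```text
time: 9.37
ee_pos: [0.5448, -0.0852, 0.0399]
ee_rot: [0.0, 0.994, 0.108, 0.001]
wrist_force: [-7.9, 1.8, 28.2]
opening: 0.0543
```

{"api": "arm_command", "payload": {"targets": "0 0 0 0 0 0; 0 0 0 0 0 0; 0 0 0 0 0 0; 0 0 0 0 0 0; 0 0 0 0 0 0; 0 0 0 0 0 0; 0 0 0 0 0 0; 0 0 0 0 0 0"}}

```text
time: 10.03
ee_pos: [0.5448, -0.0852, 0.0399]
ee_rot: [0.0, 0.994, 0.108, 0.001]
wrist_force: [-7.5, 1.4, 27.9]
opening: 0.054
```

{"api": "arm_command", "payload": {"targets": "0 0 0 0 0 0; 0 0 0 0 0 0; 0 0 0 0 0 0; 0 0 0 0 0 0; 0 0 0 0 0 0; 0 0 0 0 0 0; 0 0 0 0 0 0; 0 0 0 0 0 0"}}

```text
time: 10.7
ee_pos: [0.5448, -0.0852, 0.0399]
ee_rot: [0.0, 0.994, 0.108, 0.001]
wrist_force: [-8.0, 1.7, 27.6]
opening: 0.054
```

Run:
```python
from workcell import bot
from h import *
where(bot)
f=bot.grab_frame("scene");cv2.imwrite("pics/scene10.png",cv2.resize(f["color"][200:320,200:340],None,fx=4,fy=4,interpolation=cv2.INTER_CUBIC)[:,:,::-1])
```

```text
t 10.7 panel xyz [ 0.0011 -0.0005  0.0399] F(panel) [-7.46  3.39 27.61] M [ 0.36  1.44 -0.02] open 0.054
tool in panel [[1.0, 0.0, 0.002], [0.0, -1.0, -0.001], [0.002, 0.001, -1.0]]
turn to go shares [ 0.0014 -0.002   0.0004]
```

View pics/scene10.png

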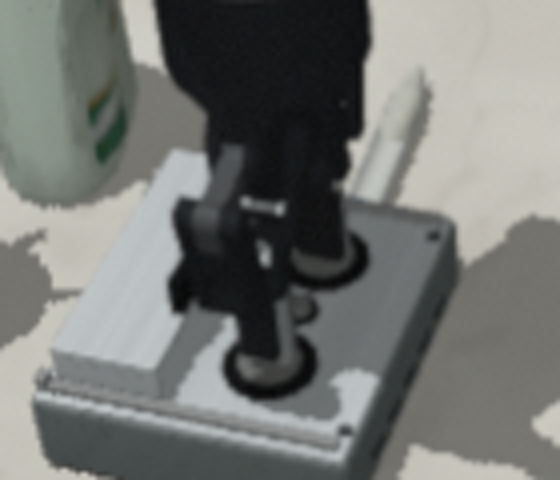

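Both caps look sunk flush in the scene view. They've been held for about 3 s, so I'll release straight up.

{"api": "arm_command", "payload": {"targets": "0 0 -0.003 0 0 0; 0 0 -0.004 0 0 0; 0 0 -0.004 0 0 0; 0 0 -0.004 0 0 0; 0 0 -0.006 0 0 0; 0 0 -0.01 0 0 0; 0 0 -0.02 0 0 0; 0 0 -0.03 0 0 0"}}

```text
time: 11.42
ee_pos: [0.543, -0.0847, 0.0967]
ee_rot: [-0.001, 0.994, 0.108, -0.002]
wrist_force: [0.0, 0.1, 0.0]
opening: 0.0539
```

{"api": "arm_command", "payload": {"targets": "0 0 -0.04 0 0 0; 0 0 -0.03 0 0 0; 0 0 0 0 0 0; 0 0 0 0 0 0; 0 0 0 0 0 0; 0 0 0 0 0 0; 0 0 0 0 0 0; 0 0 0 0 0 0"}}

```text
time: 12.08
ee_pos: [0.544, -0.085, 0.1493]
ee_rot: [-0.0, 0.994, 0.108, -0.001]
wrist_force: [-0.4, -1.0, 0.6]
opening: 0.0542
```

Run:
```python
from workcell import bot
from h import *
where(bot)
for n in ["scene","wrist"]:
    f=bot.grab_frame(n);cv2.imwrite(f"pics/{n}11.png",f["color"][:,:,::-1])
```

```text
t 12.0833 panel xyz [ 4.000e-04 -1.000e-04  1.493e-01] F(panel) [-0.64 -0.93  0.59] M [-0.03  0.03  0.  ] open 0.0542
tool in panel [[1.0, 0.0, -0.002], [0.0, -1.0, 0.001], [-0.002, -0.001, -1.0]]
turn to go shares [-0.0011  0.0022  0.0001]
```

View pics/wrist11.png

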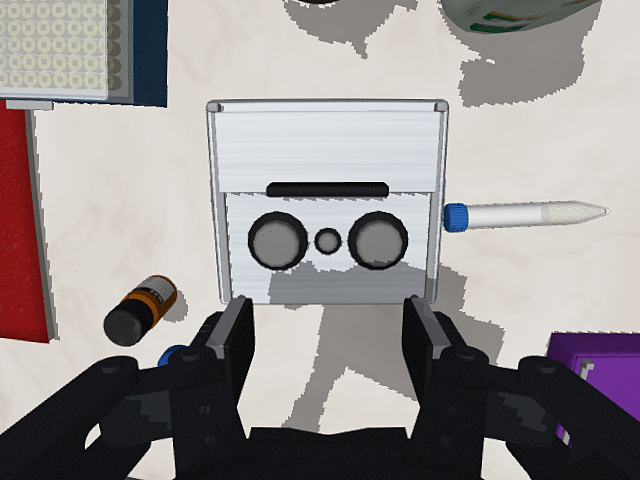

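View pics/scene11.png

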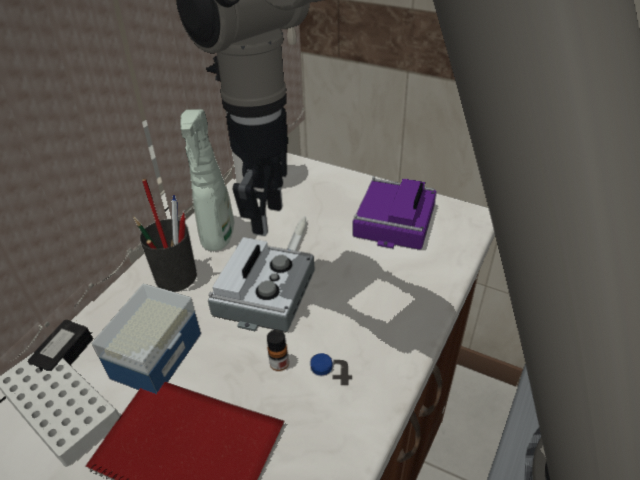

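The views show the guard fully back, with its ridge at (328,190) in the wrist view. Both buttons are raised at (278,241) and (378,241), and the small key is untouched. The vial at (278,350), the cap at (321,364) and the tube have not moved, and the arm is clear of everything.

```bash
python3 -c "
from workcell import bot
print(bot.finish_job())"
```

```text
the job is handed in; nothing more can be done
None
```

I reset the interlock and handed the job in at about 12 s of the 48 s allowed; no verdict came back.

- **Guard:** I pushed it back by its ridge with the shut fingertips until it hit its stop. The force rose to about 12 N with no further motion.
- **Buttons:** I set the finger opening to 54 mm, one fingertip on each cap, and pressed both down together. They bottomed at 28–32 N in total, and I held them for about 3 s before lifting straight up.

**Last checks:** The last pictures show the guard fully back and both big buttons raised. The small key looks untouched, and the vial, tube and cap are where they stood. The arm was clear of everything, with wrist force near zero.

**Limits of the checks:** I couldn't read the joint values directly. While pressed, the moment suggested the load was somewhat uneven, roughly 18 N on one button and 13 N on the other. There was also about 8 N of side force. Both buttons still had far more than the 3 N needed to go fully down, and no check failed.

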